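# Put a cast sample under its set pull

### The arm

A 6-joint arm with a two-finger parallel gripper is mounted at the origin on the work surface. World frame = base frame: x ahead of the robot, y to its left, z up, the work surface at z = 0. Lengths are in mm, angles in rad, forces in N, time in s.
With the tool pointing down it reaches from about 225 to 725 mm from the base axis. Payload 3.1 kg.
Tool frame: the origin (TCP) lies on the centre line of the jaws, within the pads' length; the fingertips stand 11 mm ahead of it and the grasp point (between the pads) lies 8 mm behind it; z points along the fingers, y is the line along which they close (so a half turn about z gives the same grasp; the last joint's range is limited). The gripper opens to 85 mm and grips with 20 to 120 N. Pads are 22 mm wide; open, the fingers measure 114 mm over their backs; the gripper's body (76 mm by 85 mm) begins 54 mm behind the grasp point. The pads swing forward as they close: fully open they stand 13 mm farther back than shut.
Start: joints at [1.053, 0.048, 0.099, 1.622, 0, 1.443], TCP at [199.508, 485.607, 242.312] pointing down, gripper open.
Joint ranges: [-2.91, 2.91], [-0.99, 1.94], [-1.21, 1.42], [-2.12, 2.29], [-1.49, 1.47], [-3.14, 3.14]. Speed limits (rad/s): [2.79, 2.79, 3.14, 3.14, 3.14, 3.14].

### API

Orientations are given as a 3x3 rotation matrix whose columns are the frame's x, y, z axes.
In Python, from workcell import env gives the robot as it stands. The module is installed in compiled form; this text tells all that it offers.
- The arm moves only by the shell command python3 -m pendant 'ROWS'. ROWS is a JSON object of lists of equal length, an entry for each row: "delta_pos": the shift along the tool's x, y, z as a fraction of full scale, a list of three; "turn": the turn, a rotation vector about the tool's x, y, z as a fraction of full scale, a list of three; "fingers": the opening, from -1 (shut) to 1 (fully open). In form: {"delta_pos": [[x, y, z], ...], "turn": [[ax, ay, az], ...], "fingers": [fingers, ...]}. A call has 1 to 12 rows; each row is the pose to reach, as a shift and turn from the pose commanded when the call began, along the tool's axes at that moment, turning the shorter way round; what a row does not reach only later rows make up. Full scale, the value 1, is 25 cm for a shift and pi rad for a turn. A row lasts 1/10 s, in which the tool goes at most 50 mm and 8.59 degrees, less where a joint would pass 70% of its speed; a pose out of reach is approached as far as the arm can. A call with a number of a shift or a turn outside -1 to 1 is refused whole. A call with a gripper value outside its range is refused whole. The fingers move at their own pace and stop on an object; the grip force is fixed at half the most. Time passes only in rows, so rows that repeat a pose let the fingers close. It gives the time, the measured TCP pose, the force, the opening and the grip force at its end, in the units of the state.
- env.get_obs(): the state, without advancing time (a new reading comes with each control period).
- env.grab_frame(name): name is "side" or "top" or "wrist"; returns the picture (400x640x3 uint8, red, green, blue); there is no depth.
- env.camera_model(name): a dict with "fx", "fy", "cx", "cy" (pixels), "k1" (the pictures are not rectified: a ray, as slopes to the right and down, at radius r is drawn at 1 + k1 r^2 times it, then the intrinsics apply), "rvec" (rotation vector, rad) and "tvec" (3), from world to camera coordinates, as OpenCV has them. Camera axes: x right, y down, z forward; pixel columns grow to the right and rows downward; lengths in mm; the calibration is good to about 2 mm. A picture is of the moment at which its call begins: read the wrist's pose just before it. camera_model takes no time and is no camera call; for the wrist camera it gives the pose at the moment of the call.
- env.finish_job(): hands the job in; it is judged then, once.
Trained networks look in the newest picture that a camera, given by its name, has taken for a name from the list of things; names that differ only in an ending like _2 or _b are one class to them, and where a whole thing is asked for, a point or a joint stands for the part that bears it (a point fixed in the world has none). Each returns a list of dicts, best first, with "score" (0 to 1); they miss things now and then, are a little off and sometimes report something else, mostly with a low value. They report only what shows in the picture. A call takes as long as a camera call. They do not tell look-alikes from the thing itself.
- env.cut_out(name, camera): "mask" (400x640 bool, what is visible of it) and "at" ([row, column] in pixels, amid what is visible of it).
The state is a dict: "time": time; "joints": joint angles; "qvel": joint speeds; "joint_efforts": joint torques, N m; "position": TCP position; "eef_rot": TCP orientation; "wrist_force": force on the tool from outside, world axes, zero at the start; "wrist_torque": the same for the moment, N m; "gripper_width": opening from 0.0 (shut) to 1.0 (fully open); "grip_force": force on a finger pad.
Only numpy, scipy, OpenCV 4.12 (cv2) and the standard library are available. Lean on these libraries where they do the work, as an engineer would, in place of code of your own. Each camera call takes 0.05 s, during which the arm holds its last target. There are 200 camera calls.

### The job

Pick the one whole long dogbone sample out of the crate (not the short one or the broken one) and lay it, without dropping it, flat in the two grips of the sample puller, one wide head outside each pair of pins. Then take the black knob and draw the carriage back until the steel pointer stands in line with the brass set hand, never more than a centimetre past it, and leave the sample there under load. The other pieces stay in the crate, and everything else on the bench stays where it is.

Things in the scene. Friction and masses are not known exactly. Their poses are not given: they have to be found in the camera images.
- sample: Target: flat dogbone of brown pressed fibre, 190 mm long (x), 12 thick, 70 g. Heads 34 long, 40 wide; 45 degree shoulders 12 long; straight neck 98 long, 16 wide. Same end for end. Origin: centre of the underside, z up. Lies on the crate floor, neck's middle clear by 25 mm each side; one end of the bar lies loose across its +x head: lifting the sample lets the bar slide off.
- sample_mid (a point): The middle of the target sample, 6 mm above its origin, at half its thickness (61 mm above the table when it lies in the grips).
- short_sample: Decoy of the same shape and material, but 120 mm long (x), heads 30 x 40 mm; 12 mm thick, beside the target. Origin: centre of the underside.
- bar: Straight bar 150 x 24 x 12 mm (x, y, z), same material, 45 g, lying across a head of the target and a head of the short sample. Origin: centre of the underside.
- disc: Disc of 72 mm diameter, 12 mm thick, same material, on the crate floor. Origin: centre of the underside.
- broken_sample: Broken half of a long dogbone, about 110 mm long (x), with one 40 mm wide head (towards its +x) and a 16 mm wide neck stump, 12 mm thick. Origin: on its underside, 16 mm on the neck side of the head's inner edge, about mid-length.
- tile: Square tile 60 x 60 x 12 mm, same material, on the crate floor. Origin: centre of the underside.
- crate: Grey open plastic crate 290 x 340 x 60 mm (x, y, z), walls and floor 5 mm. Fixed. Origin: centre of its underside.
- rig: Sample puller fixed to the table: low aluminium base 540 x 100 mm, top 30 mm high, with a rail along its x. From -x (end near the robot) to +x: carriage with knob, its pins, the drawbar's pins, grey spring housing (75 wide, top 85 high) with a scale on top. Origin: on the table under the rail; base from x = -235 to +305 mm. Yaw within 0.2 rad of the table's. The carriage is drawn to its -x.
- grip_near (a point): Carriage grip: point on its bed midway between two upright steel pins. Bed 55 mm above the table, 60 wide; pins 14 mm thick, domed tops 25 above the bed, 24 mm clear between them across y. The neck goes between the pins, a head lies on the bed on their -x side. Frame parallel to the rig's.
- grip_far (a point): Drawbar grip: the same, with the head on the +x side of its pins. The two points are 78 to 86 mm apart at the start; the shoulders bear on both pairs of pins when they are 100 mm apart, so the sample's middle goes midway between the points. Between the grips there is only the rail, 42 mm above the table.
- knob_top (a point): Centre of the top of the carriage's black knob, an upright round grip of 28 mm diameter (straight sides to grip), 60 mm tall on the carriage plate; its top is 115 mm above the table. It is 92 mm from grip_near.
- carriage (a joint): Travel of the carriage along the rail towards the rig's -x, in m, 0 to 0.10; starts between 0 and 0.008. A friction brake of 9 N lets it be drawn or pushed by hand (no spring) and holds it where it is left.
- drawbar (a joint): Travel of the drawbar and its pointer out of the spring housing towards the rig's -x, in m, 0 (no load) to 0.06. Spring of 150 N/m that pulls it back to 0; it moves only when the carriage pulls it through the sample.
- pointer (a point): Tip of the dark steel pointer blade of the drawbar, over the middle of the white scale on the housing (ticks every 5 mm). It moves towards the rig's -x with the pull.
- set_hand: Brass set hand clamped to the scale, a thin blade coming from the +y side, with a small screw. Fixed; 27 to 43 mm to the -x side of the unloaded pointer. Origin: on the scale's middle line at the blade; x as the rig's. The pointer must come level with it along x.
- saucepan: Bystander: steel saucepan, 150 mm across, 85 mm high, on a hotplate at the left of the table. Origin: centre of the underside.
- beaker: Bystander: white plastic beaker, 84 mm across, 100 mm high, at the right. Origin: centre of the underside.
- thread_cone: Bystander: standing cone of thread, 60 mm across, 112 mm high, at the back. Origin: centre of the underside.
Mind the look-alikes: they are no part of the job. What is shaped like the short_sample but blue or turquoise is not meant.

How it is judged (in metres and radians):
On the way:
1. The long sample lies flat in both grips, let go (z of sample_mid in the frame of rig between 0.057 and 0.065 m and y of sample in the frame of rig between -0.008 and 0.008 m and x of sample in the frame of grip_near between 0.028 and 0.058 m and angle between the x axis of sample and the x axis of rig, either way round below 0.09 rad and contact force between sample and the fingers below 0.05 N), for 0.2 s.
At the end, for the whole second after the job is handed in: The sample lies let go on both beds, neck between both pairs of pins (height within 4 mm, within 8 mm of the rig's middle line and 5 degrees of its direction), the pointer within 4 mm of the set hand along the scale; the other five pieces are in the crate; all of these at rest (z of sample_mid in the frame of rig between 0.057 and 0.065 m and y of sample in the frame of rig between -0.008 and 0.008 m and x of sample in the frame of grip_near between 0.028 and 0.058 m and angle between the x axis of sample and the x axis of rig, either way round below 0.09 rad and x of pointer in the frame of set_hand between -0.004 and 0.004 m and linear speed of sample below 0.01 m/s and x of short_sample in the frame of crate between -0.145 and 0.145 m and y of short_sample in the frame of crate between -0.17 and 0.17 m and height (world z) of each of short_sample, bar, disc, broken_sample, tile below 0.1 m and linear speed of each of short_sample, bar, disc, broken_sample, tile below 0.02 m/s and x of bar in the frame of crate between -0.145 and 0.145 m and y of bar in the frame of crate between -0.17 and 0.17 m and x of disc in the frame of crate between -0.145 and 0.145 m and y of disc in the frame of crate between -0.17 and 0.17 m and x of broken_sample in the frame of crate between -0.145 and 0.145 m and y of broken_sample in the frame of crate between -0.17 and 0.17 m and x of tile in the frame of crate between -0.145 and 0.145 m and y of tile in the frame of crate between -0.17 and 0.17 m); the robot touches nothing.
It fails at once if The pointer is pulled more than 10 mm past the set hand (x of pointer in the frame of set_hand below -0.01 m).
It fails at once if The sample is dropped (falls free at more than 0.6 m/s, about 20 mm) (linear speed of sample above 0.6 m/s and contact force between sample and the fingers below 0.05 N).
It fails at once if The saucepan, beaker or thread cone is moved more than 30 mm (distance of any of saucepan, beaker, thread_cone from where it was at the start of the episode above 0.03 m).
It also fails if it takes over 61 s, if anything falls off the work surface, if the arm or the gripper's body presses on something with over 40 N, if the wrist force passes 120 N, or if a joint passes its speed limit or range.

## Working session

There is one attempt and no reset: what is moved stays moved. The work goes in short steps, Python scripts to look and compute and a shell command to move; the robot and the scene stay as the last step left them, time stands still between calls to the robot, and variables do not carry over. Pictures are saved under pics/ and viewed, at most 10 in all, crops included, and the job is handed in when it is done.

```bash
mkdir -p pics; cat > h.py <<'E'
import numpy as np, cv2
from workcell import env
def snap(n,f=None):
    im=env.grab_frame(n)
    if f: cv2.imwrite('pics/'+f,im[:,:,::-1])
    return im
def ray(n,px,cm=None):
    c=cm or env.camera_model(n)
    R=cv2.Rodrigues(np.array(c['rvec'],float))[0]; t=np.array(c['tvec'],float).ravel()
    d=np.array([(px[0]-c['cx'])/c['fx'],(px[1]-c['cy'])/c['fy']]); u=d.copy()
    for _ in range(20): u=d/(1+c['k1']*(u@u))
    return -R.T@t, R.T@np.array([u[0],u[1],1])
def at(n,px,z,cm=None):
    o,d=ray(n,px,cm); return o+d*(z-o[2])/d[2]
def tri(rays):
    A=np.zeros((3,3));b=np.zeros(3)
    for o,d in rays:
        d=d/np.linalg.norm(d);P=np.eye(3)-np.outer(d,d);A+=P;b+=P@o
    x=np.linalg.solve(A,b)
    return x,[np.linalg.norm((np.eye(3)-np.outer(d,d)/(d@d))@(x-o)) for o,d in rays]
def proj(n,p,cm=None):
    c=cm or env.camera_model(n)
    R=cv2.Rodrigues(np.array(c['rvec'],float))[0]; q=R@np.array(p,float)+np.array(c['tvec'],float).ravel()
    u=q[:2]/q[2]; u=u*(1+c['k1']*(u@u)); return u*[c['fx'],c['fy']]+[c['cx'],c['cy']]
E
python3 - <<'E'
from h import *
for n in ['top','side','wrist']: snap(n,n+'0.png')
o=env.get_obs(); print(o['time'],o['position'],np.round(o['eef_rot'],3),o['gripper_width'])
for nm in ['sample','short_sample','bar','broken_sample','grip_near','grip_far','knob_top','pointer','set_hand','sample_mid']:
  for c in ['top','side']:
    for r in env.cut_out(nm,c)[:2]:
        x=r['at'];m=r['mask'];print(nm,c,round(r['score'],2),np.round(x),m.sum(),np.round(at(c,(x[1],x[0]),12)))
for c in ['top','side','wrist']: print(c,np.round(ray(c,(320,200))[0]))
E
```

```text
0.15 [199.28433563 485.21248427 241.33905313] [[-0.925  0.38  -0.001]
 [ 0.38   0.925 -0.002]
 [ 0.    -0.002 -1.   ]] 0.9978841549017942
sample top 0.67 [216. 255.] 349 [510. 260.  12.]
sample top 0.6 [171. 398.] 396 [ 658. -243.   12.]
sample side 0.87 [283. 317.] 409 [506. 272.  12.]
short_sample top 0.79 [180. 340.] 301 [629. -38.  12.]
short_sample top 0.67 [132. 257.] 253 [812. 256.  12.]
short_sample side 0.77 [260. 302.] 244 [567. 191.  12.]
short_sample side 0.76 [213. 294.] 204 [629.  -6.  12.]
bar top 0.54 [180. 266.] 302 [633. 223.  12.]
bar side 0.66 [262. 282.] 307 [636. 209.  12.]
bar side 0.47 [113. 354.] 443 [ 441. -633.   12.]
broken_sample side 0.64 [284. 314.] 379 [515. 278.  12.]
broken_sample side 0.55 [305. 282.] 257 [607. 364.  12.]
grip_near top 0.59 [221. 390.] 814 [ 483. -208.   12.]
grip_near side 0.93 [169. 341.] 496 [ 472. -254.   12.]
grip_near side 0.64 [171. 320.] 3114 [ 556. -231.   12.]
grip_far top 0.63 [171. 397.] 456 [ 658. -237.   12.]
grip_far top 0.27 [198. 250.] 7057 [572. 276.  12.]
grip_far side 0.76 [159. 299.] 242 [ 652. -294.   12.]
grip_far side 0.39 [169. 341.] 512 [ 471. -257.   12.]
knob_top top 0.9 [225. 391.] 905 [ 469. -207.   12.]
knob_top side 0.89 [169. 342.] 536 [ 468. -255.   12.]
knob_top side 0.56 [160. 299.] 258 [ 650. -288.   12.]
pointer top 0.66 [173. 396.] 436 [ 651. -234.   12.]
pointer top 0.39 [226. 389.] 819 [ 465. -201.   12.]
pointer side 0.71 [282. 315.] 411 [514. 269.  12.]
pointer side 0.69 [305. 286.] 299 [593. 361.  12.]
sample_mid top 0.66 [213. 251.] 352 [519. 274.  12.]
sample_mid side 0.64 [284. 316.] 419 [511. 277.  12.]
sample_mid side 0.18 [111. 356.] 455 [ 433. -648.   12.]
top [ 379.   16. 1306.]
side [ 439.  856. 1143.]
wrist [131. 513. 374.]
```

```bash
python3 - <<'E'
import cv2,numpy as np
a=cv2.imread('pics/top0.png')[100:280,200:460];b=cv2.imread('pics/side0.png')[100:340,200:440]
a=cv2.resize(a,None,fx=1.54,fy=1.54,interpolation=cv2.INTER_CUBIC)
b=cv2.resize(b,None,fx=1.6,fy=1.6,interpolation=cv2.INTER_CUBIC)
h=600;c=np.zeros((h,800,3),np.uint8);c[:a.shape[0],:a.shape[1]]=a;c[:b.shape[0],410:410+b.shape[1]]=b[:, :390]
w=cv2.resize(cv2.imread('pics/wrist0.png'),(400,250)); c[300:550,:400]=w
cv2.imwrite('pics/c0.png',c)
E
```

```text
(no output)
```

View pics/c0.png

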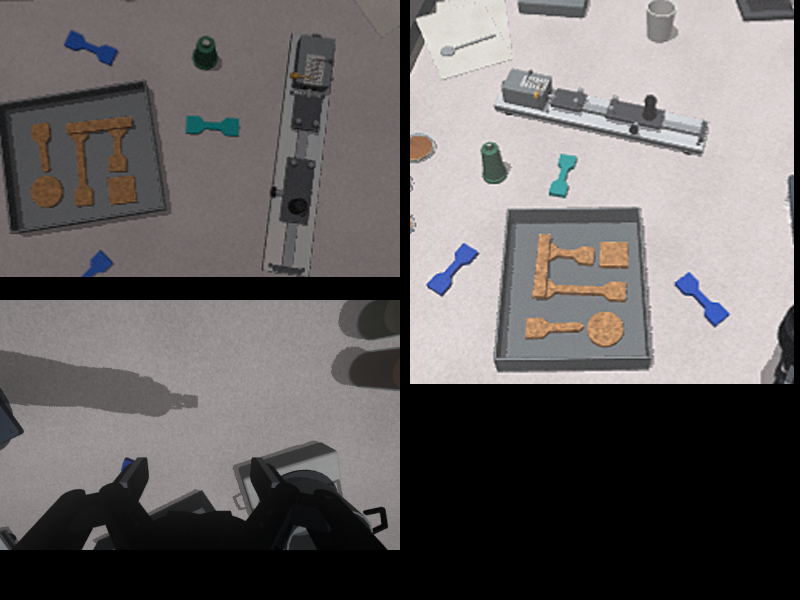

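The crop shows the crate at left, with the long sample in the middle near top-cam pixel (252,210) and the bar across its far head. The rig is at right, with the knob near (393,233) and the scale near (403,147). I'll compute the first hover moves.

```bash
cat >> h.py <<'E'
def move(p,yaw):
    "rows needed for TCP target p, tool down with x at yaw"
    o=env.get_obs();R=np.array(o['eef_rot']);t=np.array(o['position'])
    T=np.array([[np.cos(yaw),np.sin(yaw),0],[np.sin(yaw),-np.cos(yaw),0],[0,0,-1]])
    d=R.T@(np.array(p)-t)/250; w=cv2.Rodrigues(R.T@T)[0].ravel()/np.pi
    print('delta',np.round(d,4),'turn',np.round(w,4),'time',o['time'],'pos',np.round(t,1))
E
python3 - <<'E'
from h import *
o,d=ray('wrist',(320,200));R=np.array(env.get_obs()['eef_rot']);print('cam centre ray in tool',R.T@d,env.camera_model('wrist')['fx'])
print('off',R.T@(o-np.array(env.get_obs()['position'])))
for nm,px,z in [('headnear',(254.5,231),17),('headfar',(249,186),17),('knob',(393,235),115),('pinsfar',(399,171),80),('rigend',(388,275),30),('rigtop',(406,123),85)]:
    print(nm,np.round(at('top',px,z)))
a=at('top',(254.5,231),17);b=at('top',(251,195),17);print(np.arctan2(*(b-a)[[1,0]]))
E
```

```text
cam centre ray in tool [-0.28215453  0.00430307  0.95942569] 280.1517804203814
off [  74.11214224   -0.49283692 -131.49408185]
headnear [456. 260.  17.]
headfar [614. 281.  17.]
knob [ 430. -196.  115.]
pinsfar [ 642. -231.   80.]
rigend [ 301. -189.   30.]
rigtop [ 806. -262.   85.]
0.10359332361604004
```

```bash
python3 -c "
from h import *
move([560,265,230],np.pi+0.11)"
```

```text
delta [-1.6691 -0.2682  0.0492] turn [-0.     -0.     -0.1591] time 1.15 pos [199.5 485.6 242.3]
```

```bash
python3 -m pendant '{"delta_pos":[[-0.2,-0.03,0],[-0.4,-0.06,0.01],[-0.6,-0.1,0.02],[-0.8,-0.14,0.03],[-1,-0.18,0.04]],"turn":[[0,0,0],[0,0,0],[0,0,0],[0,0,0],[0,0,0]],"fingers":[1,1,1,1,1]}' && python3 -c "
from h import *
move([560,265,230],np.pi+0.11)"
```

```text
time: 1.65
position: [411.5, 350.2, 232.6]
eef_rot: [[-0.925, 0.38, 0.0], [0.38, 0.925, 0.001], [-0.0, 0.001, -1.0]]
wrist_force: [0.4, 1.9, 0.1]
gripper_width: 1.001
grip_force: 0.0
delta [-0.6789 -0.0897  0.0105] turn [ 2.00e-04  1.00e-04 -1.59e-01] time 1.65 pos [411.5 350.2 232.6]
```

```bash
python3 -m pendant '{"delta_pos":[[-0.17,-0.02,0],[-0.34,-0.04,0.01],[-0.5,-0.07,0.01],[-0.67,-0.088,0.01],[-0.67,-0.088,0.01],[-0.67,-0.088,0.01]],"turn":[[0,0,-0.04],[0,0,-0.08],[0,0,-0.12],[0,0,-0.159],[0,0,-0.159],[0,0,-0.159]],"fingers":[0,-0.2,-0.2,-0.2,-0.2,-0.2]}' && python3 - <<'E'
from h import *
cm=env.camera_model('wrist');snap('wrist','w1.png')
import json;json.dump({k:np.array(v).tolist() for k,v in cm.items()},open('cm1.json','w'))
for nm in ['sample','bar']:
    for i,r in enumerate(env.cut_out(nm,'wrist')[:3]):
        x=r['at'];m=r['mask'];q=np.argwhere(m);print(nm,round(r['score'],2),np.round(x),m.sum(),q.min(0),q.max(0),np.round(at('wrist',(x[1],x[0]),17,cm)))
E
```

```text
time: 2.25
position: [557.0, 266.6, 229.2]
eef_rot: [[-0.994, -0.107, -0.002], [-0.107, 0.994, -0.0], [0.002, 0.0, -1.0]]
wrist_force: [-0.1, -0.5, -0.3]
gripper_width: 0.401
grip_force: 0.0
sample 0.91 [136. 322.] 2719 [ 89 304] [222 340] [503. 264.  17.]
bar 0.95 [233. 283.] 2288 [222 223] [242 339] [634. 227.  17.]
```

View pics/w1.png

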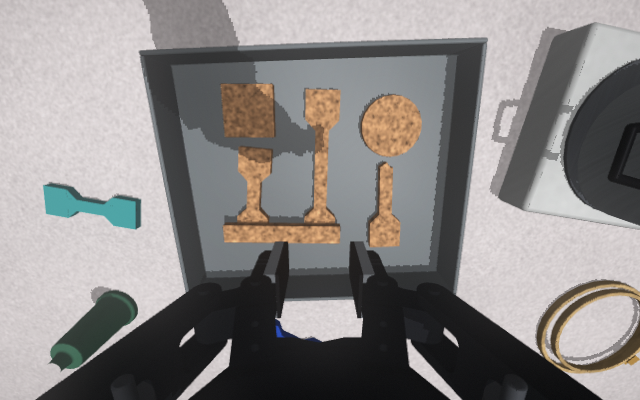

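The wrist view shows the long sample upright, with its near head at rows 88–122 and its neck at columns 314–328. The bar covers the far head at rows 222–243, and the gripper lines up with the neck.

```bash
cat >> h.py <<'E'
def bar_axis(m,cm,z,n='wrist'):
    "neck centreline and near end from a dogbone mask, at height z"
    q=np.argwhere(m); rows=np.unique(q[:,0]); L=[]
    for r in rows:
        c=q[q[:,0]==r][:,1]; L.append((r,c.min(),c.max(),len(c)))
    L=np.array(L); return L
E
python3 - <<'E'
from h import *
import json
cm=json.load(open('cm1.json'))
m=env.cut_out('sample','wrist')[0]['mask'];L=bar_axis(m,cm,23)
for l in L[::6]:
    a=at('wrist',(l[1]-.5,l[0]),17,cm);b=at('wrist',(l[2]+.5,l[0]),17,cm);print(l,np.round((a+b)/2,1),round(np.linalg.norm(a-b),1))
print('near end',np.round(at('wrist',(322,L[0,0]-.5),17,cm),1),'bar edge',L[-1])
move([530,268,120],np.pi+0.11)
E
```

```text
[ 89 307 312   6] [452.7 244.1  17. ] 6.9
[ 95 306 339  34] [457.5 259.6  17. ] 39.1
[101 305 339  35] [464.1 259.8  17. ] 40.5
[107 305 339  35] [470.6 260.5  17. ] 40.7
[113 305 339  35] [477.2 261.2  17. ] 41.0
[119 305 339  35] [484. 262.  17.] 41.2
[125 311 334  24] [490.7 263.3  17. ] 28.4
[131 315 328  14] [497.7 262.9  17. ] 16.7
[137 315 328  14] [504.6 263.7  17. ] 16.8
[143 315 327  13] [511.7 263.8  17. ] 15.7
[149 315 327  13] [518.8 264.6  17. ] 15.8
[155 315 327  13] [526.  265.4  17. ] 15.9
[161 315 327  13] [533.3 266.2  17. ] 16.0
[167 315 326  12] [540.7 266.4  17. ] 14.8
[173 314 326  13] [548.2 266.6  17. ] 16.2
[179 314 326  13] [555.8 267.4  17. ] 16.3
[185 314 326  13] [563.4 268.2  17. ] 16.4
[191 314 326  13] [571.2 269.1  17. ] 16.5
[197 314 326  13] [579.  269.9  17. ] 16.6
[203 314 325  12] [587.  270.2  17. ] 15.4
[209 310 328  19] [595.1 270.4  17. ] 24.5
[215 305 334  30] [603.2 271.9  17. ] 39.0
[221 304 334  31] [611.6 272.1  17. ] 40.6
near end [450.6 258.3  17. ] bar edge [222 305 334  30]
delta [0.1022 0.0097 0.4424] turn [0.0001 0.0001 0.0004] time 2.45 pos [555.6 268.4 230.6]
```

```bash
python3 -m pendant '{"delta_pos":[[0.02,0,0.18],[0.04,0.01,0.36],[0.05,0.01,0.52],[0.05,0.01,0.52],[0.05,0.01,0.52]],"turn":[[0,0,0.007],[0,0,0.007],[0,0,0.007],[0,0,0.007],[0,0,0.007]],"fingers":[-0.34,-0.34,-0.34,-0.34,-0.34]}' && python3 - <<'E'
from h import *
import json
cm1=json.load(open('cm1.json'))
m1=None
cm=env.camera_model('wrist');snap('wrist','w2.png')
r=env.cut_out('sample','wrist')[0];L=bar_axis(r['mask'],cm,17);print(r['score'],L[0],L[-1])
for l in L[::8]:
    a=at('wrist',(l[1]-.5,l[0]),17,cm);b=at('wrist',(l[2]+.5,l[0]),17,cm);print(l,np.round((a+b)/2,1),round(np.linalg.norm(a-b),1))
for z in (7,12,17,22): print(z,[np.round(at('wrist',(322,88.5),z,cm1)[:2],1),np.round(at('wrist',((L[4,1]+L[4,2])/2,L[0,0]-.5),z,cm)[:2],1)])
move([544,266.6,60],np.pi+0.085)
E
```

```text
time: 2.95
position: [542.6, 269.0, 100.1]
eef_rot: [[-0.996, -0.089, -0.002], [-0.089, 0.996, -0.001], [0.002, -0.0, -1.0]]
wrist_force: [-0.2, 1.3, 0.7]
gripper_width: 0.326
grip_force: 0.0
0.64 [ 93 291 344  54] [289 295 338  44]
[ 93 291 344  54] [451.7 259.3  17. ] 38.7
[101 290 345  56] [457.1 259.8  17. ] 40.5
[109 290 343  54] [462.7 259.5  17. ] 39.3
[117 291 343  53] [468.2 260.4  17. ] 38.9
[125 291 344  54] [473.8 261.2  17. ] 39.9
[133 291 343  53] [479.6 261.4  17. ] 39.5
[141 293 341  49] [485.4 261.9  17. ] 36.8
[149 300 335  36] [491.3 262.8  17. ] 27.3
[157 307 327  21] [497.4 262.9  17. ] 16.0
[165 307 327  21] [503.5 263.4  17. ] 16.2
[173 307 327  21] [509.7 264.   17. ] 16.3
[181 307 327  21] [516.  264.5  17. ] 16.4
[189 307 327  21] [522.4 265.1  17. ] 16.6
[197 308 326  19] [528.9 265.7  17. ] 15.1
[205 307 326  20] [535.6 265.9  17. ] 16.1
[213 307 326  20] [542.4 266.4  17. ] 16.2
[221 308 326  19] [549.2 267.4  17. ] 15.5
[229 308 326  19] [556.2 268.1  17. ] 15.7
[237 308 326  19] [563.4 268.7  17. ] 15.8
[245 308 326  19] [570.6 269.3  17. ] 15.9
[253 308 325  18] [578.1 269.5  17. ] 15.3
[261 308 325  18] [585.6 270.2  17. ] 15.4
[269 302 331  30] [593.3 270.9  17. ] 25.9
[277 295 338  44] [601.1 271.5  17. ] 38.4
[285 294 339  46] [609.1 272.2  17. ] 40.5
7 [array([449.7, 258.3]), array([450.6, 259.1])]
12 [array([450.1, 258.3]), array([451. , 259.2])]
17 [array([450.6, 258.3]), array([451.4, 259.3])]
22 [array([451.1, 258.3]), array([451.8, 259.3])]
delta [ 0.0108 -0.0121  0.1766] turn [0.0005 0.0021 0.0011] time 3.05 pos [546.1 269.8 104.2]
```

View pics/w2.png

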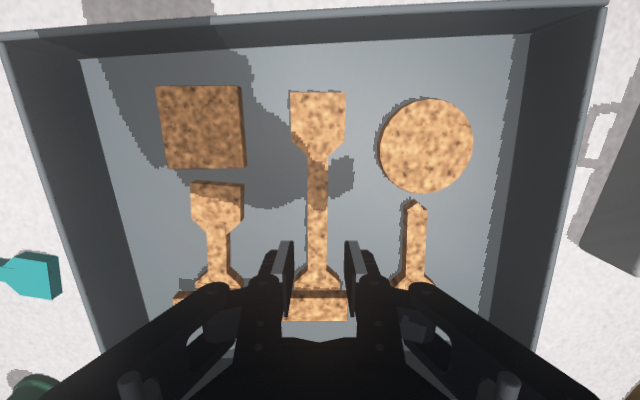

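The view shows the neck (columns 308–326) centred between the finger pads (about 290 and 347), with room on both sides. I'll descend and close.

```bash
python3 -m pendant '{"delta_pos":[[0.005,0.003,0.12],[0.01,0.003,0.22],[0.01,0.003,0.28],[0.01,0.003,0.31],[0.01,0.003,0.322],[0.01,0.003,0.322],[0.01,0.003,0.322]],"turn":[[0,0,0],[0,0,0],[0,0,0],[0,0,0],[0,0,0],[0,0,0],[0,0,0]],"fingers":[-0.34,-0.34,-0.34,-0.34,-0.34,-0.34,-0.34]}' && python3 - <<'E'
from h import *
for i in range(4):
    o=env.get_obs();print(np.round(o['position'],1),np.round(o['wrist_force'],1))
    cm=env.camera_model('wrist');snap('wrist')
print(ray('wrist',(320,200),cm)[0]-np.array(o['eef_rot'])@[74.1,-.5,-131.5])
E
```

```text
time: 3.75
position: [542.5, 269.4, 21.1]
eef_rot: [[-0.996, -0.088, 0.002], [-0.088, 0.996, 0.001], [-0.002, 0.001, -1.0]]
wrist_force: [0.3, -0.2, 0.1]
gripper_width: 0.328
grip_force: 0.0
[542.5 269.4  21.1] [ 0.3 -0.2  0.1]
[542.5 269.4  21. ] [-1.  -0.9 -0. ]
[542.3 269.3  20.8] [ 0.1 -0.5  0. ]
[542.2 269.3  20.6] [ 0.7  0.4 -0.2]
[541.87784602 269.22660125  20.59118002]
```

```bash
python3 -m pendant '{"delta_pos":[[0,0,0],[0,0,0],[0,0,0],[0,0,0],[0,0,0],[0,0,0]],"turn":[[0,0,0],[0,0,0],[0,0,0],[0,0,0],[0,0,0],[0,0,0]],"fingers":[-0.7,-1,-1,-1,-1,-1]}'
```

```text
time: 4.55
position: [541.9, 269.1, 20.3]
eef_rot: [[-0.996, -0.088, 0.001], [-0.088, 0.996, 0.0], [-0.001, 0.0, -1.0]]
wrist_force: [-0.9, -1.1, 4.5]
gripper_width: 0.158
grip_force: 61.3
```

```bash
python3 -m pendant '{"delta_pos":[[0,0,-0.02],[0,0,-0.04],[0,0,-0.06],[0,0,-0.08],[0,0,-0.1],[0,0,-0.13],[0,0,-0.17],[0,0,-0.22],[0,0,-0.3],[0,0,-0.4],[0,0,-0.5],[0,0,-0.5]],"turn":[[0,0,0],[0,0,0],[0,0,0],[0,0,0],[0,0,0],[0,0,0],[0,0,0],[0,0,0],[0,0,0],[0,0,0],[0,0,0],[0,0,0]],"fingers":[-1,-1,-1,-1,-1,-1,-1,-1,-1,-1,-1,-1]}' && python3 - <<'E'
from h import *
a=snap('wrist','w3.png');b=snap('side','s3.png')
o=env.get_obs();print(o['grip_force'],np.round(o['wrist_force'],1))
c=np.zeros((600,640,3),np.uint8);c[:320]=cv2.resize(a,(512,320)) if 0 else np.pad(cv2.resize(a,(512,320)),((0,0),(0,128),(0,0)))
c[320:600]=cv2.resize(b[200:340,200:440],(480,280))[:, :].copy() if 0 else np.pad(cv2.resize(b[200:340,200:440],(480,280)),((0,0),(0,160),(0,0)))
cv2.imwrite('pics/c3.png',c[:,:,::-1])
E
```

```text
time: 5.75
position: [544.5, 270.2, 150.9]
eef_rot: [[-0.996, -0.088, 0.01], [-0.088, 0.996, 0.004], [-0.01, 0.003, -1.0]]
wrist_force: [1.3, 0.4, -0.4]
gripper_width: 0.164
grip_force: 60.6
60.61262369155884 [ 0.6 -0.7 -1.4]
```

View pics/c3.png

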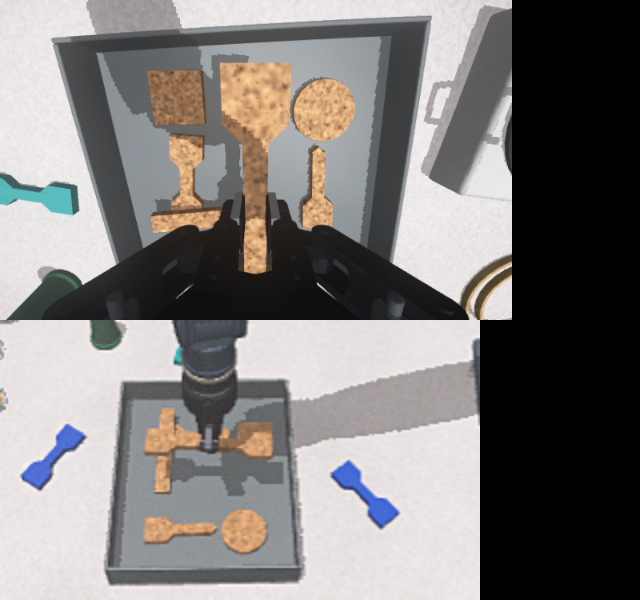

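The sample is gripped level and the bar stayed in the crate. Next I'll go beside the rig and look.

```bash
python3 -m pendant '{"delta_pos":[[0,0,-0.12],[0.01,-0.06,-0.24],[0.03,-0.2,-0.3],[0.05,-0.36,-0.3],[0.06,-0.52,-0.3],[0.08,-0.68,-0.3],[0.09,-0.84,-0.3],[0.1,-1,-0.3]],"turn":[[0,0,0],[0,0,0],[0,0,0.01],[0,0,0.03],[0,0,0.05],[0,0,0.07],[0,0,0.079],[0,0,0.079]],"fingers":[-1,-1,-1,-1,-1,-1,-1,-1]}' && python3 -c "
from h import *
move([545,-90,220],np.pi-0.16)"
```

```text
time: 6.65
position: [537.3, 16.4, 217.8]
eef_rot: [[-0.987, 0.16, -0.003], [0.16, 0.987, 0.0], [0.003, -0.0, -1.0]]
wrist_force: [1.3, 0.0, 0.1]
gripper_width: 0.163
grip_force: 60.6
delta [-0.0985 -0.4151 -0.009 ] turn [-0.     -0.0009 -0.0002] time 6.65 pos [537.3  16.4 217.8]
```

```bash
python3 -m pendant '{"delta_pos":[[-0.04,-0.14,0],[-0.08,-0.28,0],[-0.1,-0.4,0],[-0.1,-0.4,0],[-0.1,-0.4,0]],"turn":[[0,0,0],[0,0,0],[0,0,0],[0,0,0],[0,0,0]],"fingers":[-1,-1,-1,-1,-1]}' && python3 - <<'E'
from h import *
import json
print(np.round(env.get_obs()['position'],1))
cm=env.camera_model('wrist');snap('wrist','w4.png');json.dump({k:np.array(v).tolist() for k,v in cm.items()},open('cm4.json','w'))
for nm,z in [('grip_near',55),('grip_far',55),('knob_top',115),('pointer',87),('set_hand',87),('sample',212)]:
    for i,r in enumerate(env.cut_out(nm,'wrist')[:2]):
        x=r['at'];m=r['mask'];q=np.argwhere(m);print(nm,round(r['score'],2),np.round(x),m.sum(),q.min(0),q.max(0),np.round(at('wrist',(x[1],x[0]),z,cm)))
E
```

```text
time: 7.15
position: [546.2, -85.2, 217.9]
eef_rot: [[-0.987, 0.161, -0.003], [0.161, 0.987, 0.001], [0.003, 0.001, -1.0]]
wrist_force: [-0.0, 0.1, 0.6]
gripper_width: 0.162
grip_force: 60.6
[546.2 -85.2 217.9]
grip_near 0.91 [126. 192.] 9115 [ 68 134] [204 244] [ 460. -203.   55.]
grip_near 0.41 [ 92. 535.] 3346 [ 57 504] [125 564] [482. 143.  55.]
grip_far 0.87 [274. 206.] 2007 [254 176] [303 232] [ 626. -235.   55.]
knob_top 0.86 [131. 188.] 9259 [ 68 134] [204 245] [ 465. -180.  115.]
pointer 0.76 [275. 201.] 1974 [255 176] [303 233] [ 610. -224.   87.]
sample 0.85 [152. 320.] 12744 [ 79 275] [341 364] [489. -76. 212.]
```

View pics/w4.png

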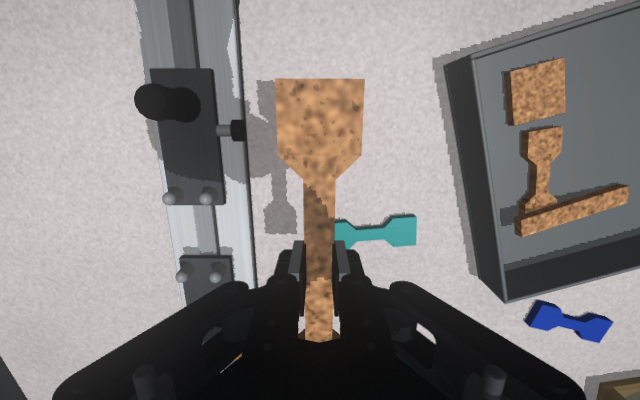

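The carriage with the knob is at about (180,100). The near pins are near (169,198) and (206,198), and the far pins near (182,277) and (215,277). I'll take a second view 75 mm farther on for triangulation.

```bash
python3 -m pendant '{"delta_pos":[[-0.15,0,0],[-0.3,0,0],[-0.3,0,0],[-0.3,0,0]],"turn":[[0,0,0],[0,0,0],[0,0,0],[0,0,0]],"fingers":[-1,-1,-1,-1]}' && python3 - <<'E'
from h import *
import json
print(np.round(env.get_obs()['position'],1))
cm=env.camera_model('wrist');b=snap('wrist','w5.png');json.dump({k:np.array(v).tolist() for k,v in cm.items()},open('cm5.json','w'))
a=cv2.imread('pics/w4.png')[180:310,130:260];b=b[80:210,130:260,::-1]
f=lambda x:cv2.resize(x,(390,390),interpolation=cv2.INTER_CUBIC)
cv2.imwrite('pics/c5.png',np.hstack([f(a),f(b)]))
E
```

```text
time: 7.9
position: [621.1, -96.4, 218.0]
eef_rot: [[-0.987, 0.159, -0.003], [0.159, 0.987, 0.001], [0.003, 0.0, -1.0]]
wrist_force: [0.0, 0.4, -0.2]
gripper_width: 0.163
grip_force: 60.6
[621.1 -96.4 218. ]
```

View pics/c5.png

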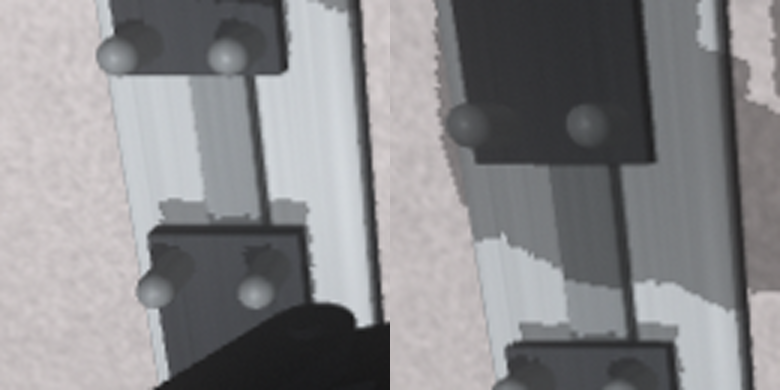

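```bash
python3 - <<'E'
from h import *
import json
c4=json.load(open('cm4.json'));c5=json.load(open('cm5.json'))
P={'nL':((169,198.7),(155.7,122)),'nR':((206,198.7),(196,122)),'fL':((181.7,277),(171.7,210.5)),'fR':((215.3,277),(208.3,210.5)),'corner':((130+286/3,180+73/3),(130+265/3,80+161/3)),'farcornerR':((130+306/3,180+228/3),(130+672/3-130,80+345/3)),'farcL':((130+152/3,180+230/3),(130+118/3,80+345/3))}
for k,(a,b) in P.items():
    x,e=tri([ray('w',a,c4),ray('w',b,c5)]); print(k,np.round(x,1),np.round(e,1),np.round(at('w',a,73,c4),1),np.round(at('w',b,73,c5),1))
E
```

```text
nL [ 526.2 -239.1   73.2] [0.2 0.2] [ 526.3 -239.    73. ] [ 526.2 -239.5   73. ]
nR [ 532.5 -201.2   72.8] [0.1 0.1] [ 532.5 -201.1   73. ] [ 532.5 -201.2   73. ]
fL [ 612.4 -247.4   81.4] [0.8 0.8] [ 616.8 -253.8   73. ] [ 614.4 -251.6   73. ]
fR [ 618.3 -210.8   81.3] [1. 1.] [ 622.8 -216.2   73. ] [ 620.5 -213.6   73. ]
corner [ 546.4 -190.    53.9] [0.4 0.4] [ 541.6 -182.9   73. ] [ 546.5 -182.9   73. ]
farcornerR [ 612.5 -202.7   46.6] [0.6 0.6] [ 600.3 -190.9   73. ] [ 606.9 -193.1   73. ]
farcL [ 602.  -261.9   50.1] [0.4 0.4] [ 592.1 -247.1   73. ] [ 597.9 -248.8   73. ]
```

```bash
python3 - <<'E'
from h import *
import json
c5=json.load(open('cm5.json'))
o=env.get_obs();R=np.array(o['eef_rot']);t=np.array(o['position']);print(t)
r=env.cut_out('sample','wrist')[0];L=bar_axis(r['mask'],c5,0)
for l in L[::12]:
    if l[0]>250: break
    for z in [t[2]-3.5]:
        a=at('w',(l[1]-.5,l[0]),z,c5);b=at('w',(l[2]+.5,l[0]),z,c5);print(l,np.round(R.T@((a+b)/2-t),1),round(np.linalg.norm(a-b),1))
print(L[0],'end',R.T@(at('w',(320,L[0,0]-.5),t[2]-3.5,c5)-t))
E
```

```text
[620.7666614  -96.37489777 219.21845512]
[ 78 280 284   5] [ 90.6 -16.8   3.6] 2.2
[ 90 275 363  89] [85.7 -0.4  3.6] 39.7
[102 275 363  89] [80.6 -0.4  3.6] 40.2
[114 276 362  87] [75.4 -0.4  3.6] 39.7
[126 276 362  87] [70.1 -0.4  3.6] 40.2
[138 277 361  85] [64.7 -0.4  3.6] 39.7
[150 277 360  84] [59.1 -0.7  3.6] 39.7
[162 286 351  66] [53.5 -0.7  3.6] 31.6
[174 298 340  43] [47.6 -0.4  3.6] 20.8
[186 304 334  31] [41.7 -0.4  3.6] 15.2
[198 303 334  32] [35.5 -0.7  3.5] 15.9
[210 303 334  32] [29.3 -0.7  3.5] 16.1
[222 304 334  31] [22.8 -0.4  3.5] 15.8
[234 304 333  30] [16.2 -0.7  3.5] 15.5
[246 306 331  26] [ 9.4 -0.7  3.5] 13.6
[ 78 280 284   5] end [9.08188373e+01 1.50861102e-02 3.62546265e+00]
```

```bash
python3 -c "
from h import *
move([568.5,-226.2,125],np.pi-0.163)"
```

```text
delta [ 0.1233 -0.5458  0.3803] turn [-0.     0.     0.001] time 8.0 pos [620.6 -96.4 220.1]
```

```bash
python3 -m pendant '{"delta_pos":[[0.03,-0.14,0.05],[0.06,-0.28,0.1],[0.09,-0.42,0.17],[0.12,-0.546,0.26],[0.123,-0.546,0.36],[0.123,-0.546,0.38],[0.123,-0.546,0.38],[0.123,-0.546,0.38]],"turn":[[0,0,0],[0,0,0],[0,0,0],[0,0,0.001],[0,0,0.001],[0,0,0.001],[0,0,0.001],[0,0,0.001]],"fingers":[-1,-1,-1,-1,-1,-1,-1,-1]}' && python3 - <<'E'
from h import *
import json
cm=env.camera_model('wrist');a=snap('wrist','w6.png');json.dump({k:np.array(v).tolist() for k,v in cm.items()},open('cm6.json','w'))
o=env.get_obs();print(np.round(o['position'],1))
for p in [(526.3,-239.2,73),(532.5,-201.1,73),(619.8-3,-235-19,73),(619.8+3,-235+19,73)]: print(proj('w',p,cm))
move([568.5,-226.2,70],np.pi-0.163)
cv2.imwrite('pics/c6.png',cv2.resize(a[60:340,180:480,::-1],(600,560)))
E
```

```text
time: 8.8
position: [569.7, -226.2, 126.6]
eef_rot: [[-0.987, 0.162, 0.003], [0.162, 0.987, -0.001], [-0.003, -0.001, -1.0]]
wrist_force: [-0.3, 0.0, -0.2]
gripper_width: 0.159
grip_force: 60.6
[ 570.1 -226.4  127. ]
[290.00484806 169.70103633]
[347.90978701 169.64509478]
[293.71240073 288.6125435 ]
[344.06960642 288.39420996]
delta [0.0073 0.     0.2278] turn [-0.0004  0.0011  0.0002] time 8.85 pos [ 570.1 -226.4  127. ]
```

View pics/c6.png

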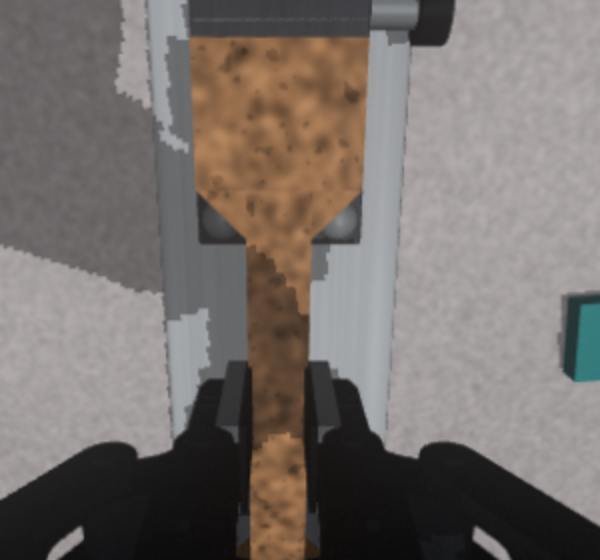

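Both near pins show symmetrically on either side of the neck, at about (289,170) and (350,170), matching the projection. I'll descend.

```bash
python3 -m pendant '{"delta_pos":[[0.007,0,0.06],[0.007,0,0.11],[0.007,0,0.15],[0.007,0,0.18],[0.007,0,0.2],[0.007,0,0.212],[0.007,0,0.22],[0.007,0,0.22],[0.007,0,0.22]],"turn":[[0,0,0],[0,0,0],[0,0,0],[0,0,0],[0,0,0],[0,0,0],[0,0,0],[0,0,0],[0,0,0]],"fingers":[-1,-1,-1,-1,-1,-1,-1,-1,-1]}' && python3 - <<'E'
from h import *
cm=env.camera_model('wrist');a=snap('wrist','w7.png');b=snap('side')
print(np.round(env.get_obs()['position'],1))
cv2.imwrite('pics/c7.png',np.hstack([cv2.resize(a[60:360,160:480,::-1],(400,375)),cv2.resize(b[120:200,250:335,::-1],(398,375),interpolation=cv2.INTER_CUBIC)]))
E
```

```text
time: 9.75
position: [567.5, -226.7, 70.3]
eef_rot: [[-0.987, 0.163, 0.001], [0.163, 0.987, -0.001], [-0.001, -0.0, -1.0]]
wrist_force: [-1.0, 0.1, 1.8]
gripper_width: 0.161
grip_force: 60.9
[ 567.6 -226.7   70.3]
```

View pics/c7.png

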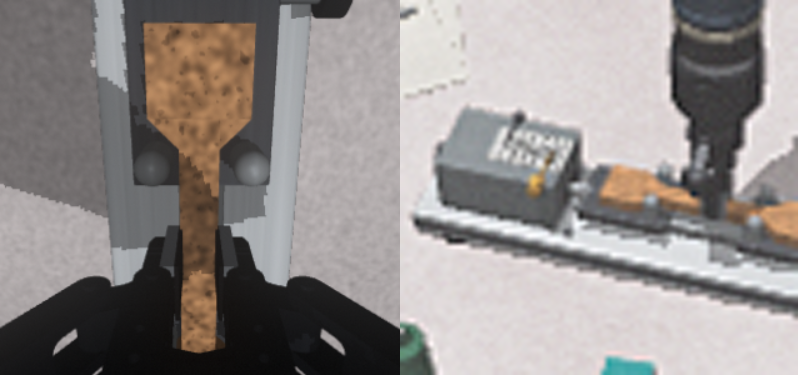

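The sample rests on both beds with the neck between both pairs of pins, and there is a light contact force. I'll release it and go to view the scale.

```bash
python3 -m pendant '{"delta_pos":[[0,0,0],[0,0,0],[0,0,0],[0,0,0],[0,0,-0.05],[0,0,-0.15],[0,0,-0.3],[0,0,-0.5],[-0.1,0.05,-0.54],[-0.3,0.1,-0.54],[-0.4,0.1,-0.54],[-0.4,0.1,-0.54]],"turn":[[0,0,0],[0,0,0],[0,0,0],[0,0,0],[0,0,0],[0,0,0],[0,0,0],[0,0,0],[0,0,0],[0,0,0],[0,0,0],[0,0,0]],"fingers":[-0.5,-0.3,-0.3,-0.3,-0.3,-0.3,-0.3,-0.3,-0.3,-0.3,-0.3,-0.3]}' && python3 - <<'E'
from h import *
import json
cm=env.camera_model('wrist');a=snap('wrist','w8.png');json.dump({k:np.array(v).tolist() for k,v in cm.items()},open('cm8.json','w'))
print(np.round(env.get_obs()['position'],1))
for nm,z in [('pointer',87),('set_hand',87),('sample',67)]:
    for i,r in enumerate(env.cut_out(nm,'wrist')[:2]):
        x=r['at'];m=r['mask'];q=np.argwhere(m);print(nm,round(r['score'],2),np.round(x),m.sum(),q.min(0),q.max(0),np.round(at('wrist',(x[1],x[0]),z,cm)))
E
```

```text
time: 11.05
position: [672.5, -217.8, 202.1]
eef_rot: [[-0.987, 0.161, -0.001], [0.161, 0.987, 0.001], [0.001, 0.001, -1.0]]
wrist_force: [-0.1, 0.5, -0.6]
gripper_width: 0.353
grip_force: 0.0
[ 670.8 -217.8  202.9]
pointer 0.98 [168. 311.] 2716 [128 263] [286 324] [ 640. -220.   87.]
set_hand 0.56 [245. 336.] 308 [238 296] [252 345] [ 718. -209.   87.]
sample 0.81 [100. 291.] 5417 [  0 263] [192 313] [ 580. -229.   67.]
```

View pics/w8.png

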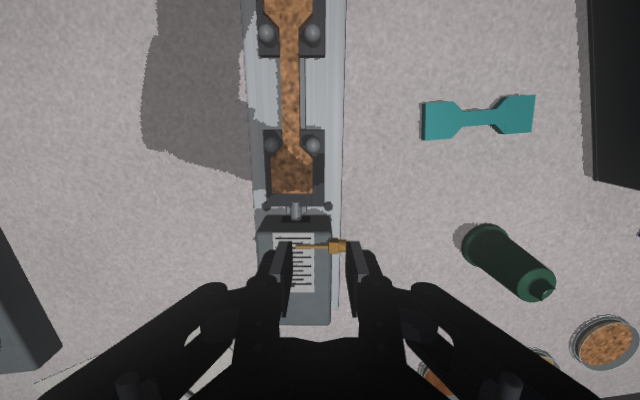

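The sample lies in both grips with its neck between the pins. The scale is at columns 272–314 and rows 233–292, and the brass hand is at row 246. I'll read the pointer numerically.

```bash
python3 - <<'E'
from h import *
a=cv2.imread('pics/w8.png')[:,:,::-1].astype(int)
m=[r['mask'] for r in env.cut_out('pointer','wrist')[:1]][0]
for r in range(230,296): 
    s=''
    for c in range(266,326):
        p=a[r,c]; s+= 'Y' if p[0]-p[2]>40 else ' .:-=+*#%@'[::-1][min(9,p.sum()//3*10//256)]
    print(r,s,''.join('#' if x else '.' for x in m[r,276:326:4]))
E
```

```text
230 %%%%%%%%%%%%%%%%%%%%%%%%%%%%%%%%%%%%%%%%%%%%%%%%%%%%%%%%%%%% .............
231 ###########%#%#%#%###%%%%%%%%%%%%#%#%#%%%%%%############%### .............
232 ######******************************************############ .............
233 ******+=========================================+*********** .............
234 ******=-----------------------------------------+*********** .............
235 ******=-----------------------------------------+*********** .............
236 ******+------==---------------------------------+**+++++++++ .............
237 +*****+--=+++**++++++++++++++++++++++++++++++---++++++++++++ .............
238 +*****=--*#%#%########%#%#%#%########%#%#%#%#=--=+++++++++++ .............
239 +*****=--====================================---=+++++++++++ .............
240 ******=------=============----------------------=+++++++++++ .............
241 +*****+-----=+*********##*---------==-----------++++++++++++ .............
242 *+*****=----+########%%%%%+++++++++*+------=----=+++++****** .............
243 +++****=----*########%%%%%##########*+=====+----+*****###### ........
[... 3413 characters left out ...]
%%%%%%%%%%%%%%%%@@#====-------------------=+++++++++++ .............
288 %%%%%%%%%%%%%%%%%%%%@@%@*=----------------------=+++++++++++ .............
289 %%%%%%%%%%%%%%%%%%%@%%%@+-----------------------++++++++++++ .............
290 %%@%%%%%%%%%%%%%%%%@@@%%=-----------------------++++++++++++ .............
291 %%%%%@@@%%%%%%%%%%%%@%@%=-----------------------=++++*++++++ .............
292 %%%%%%%@@@%@%@%%%%%%%@%%+=====+=================+++++*+++*++ .............
293 @@%%%%@%@%%%@@@%%%%%@@%%*++++++++++++++++++++++++++*****++++ .............
294 %@@%@@%@%%%@@%%%%%%@@@%#*+++*++++*++++++*++++++**+*****+++++ .............
295 @@%@%%%@%%@%%%@%%%%@@@@#**+++++*+++++*+*****+*++++********** .............
```

```bash
python3 -m pendant '{"delta_pos":[[-0.05,0.15,0],[-0.08,0.35,0],[-0.08,0.36,0],[-0.08,0.36,0]],"turn":[[0,0,0],[0,0,0],[0,0,0],[0,0,0]],"fingers":[-0.3,-0.3,-0.3,-0.3]}' && python3 - <<'E'
from h import *
import json
cm=env.camera_model('wrist');a=snap('wrist','w9.png').astype(int);json.dump({k:np.array(v).tolist() for k,v in cm.items()},open('cm9.json','w'))
print(np.round(env.get_obs()['position'],1))
for nm,z in [('pointer',87),('set_hand',87)]:
    for i,r in enumerate(env.cut_out(nm,'wrist')[:2]):
        x=r['at'];m=r['mask'];q=np.argwhere(m);print(nm,round(r['score'],2),np.round(x),m.sum(),q.min(0),q.max(0),np.round(at('wrist',(x[1],x[0]),z,cm)))
p=proj('w',(738,-248,85),cm).astype(int);print(p)
for r in range(p[1]-50,p[1]+28): 
    s=''
    for c in range(p[0]-38,p[0]+50):
        q=a[r,c]; s+= 'Y' if q[0]-q[2]>40 else ' .:-=+*#%@'[::-1][min(9,q.sum()//3*10//256)]
    print(r,s)
E
```

```text
time: 11.7
position: [704.0, -131.1, 205.9]
eef_rot: [[-0.987, 0.16, 0.001], [0.16, 0.987, -0.001], [-0.001, -0.001, -1.0]]
wrist_force: [0.2, -0.9, 0.5]
gripper_width: 0.352
grip_force: 0.0
[ 703.8 -132.5  205.8]
pointer 0.82 [158. 219.] 2791 [111 164] [272 238] [ 650. -213.   87.]
set_hand 0.94 [229. 239.] 382 [220 201] [234 252] [ 720. -212.   87.]
[209 250]
200 -----=+++++++*##%%%%%%%%%%%%%%%%%%#*++=++**###%%%%%%%%%%%%%%%%%%%%%%%%%%%%%%%#*++-------
201 -----=+++++*##%%%%%%%%%%%%%%%%%%%%%#*****#####%%%%%%%%%%%%%%%%%%%%%%%%%%%%%%%%#*+-------
202 -----=+++**#%%%%%%%%%%%%%%%%%%%%%%%##****####%%%%%%%%%%%%%%%%%%%%%%%%%%%%%%%%%%*+=------
203 -----=++*##%%%%%%%%%%%%%%%%%%%%%%%%%######%%%%%%%%%%%%%%%%%%%%%%%%%%%%%%%%%%%%%#++------
204 ------*##%%%%%%%%%%%%%%%%%%%%%%%%%%%%%%%%%%%%%%%%%%%%%%%%%%%%%%%%%%%%%%%%%%%%%%#++------
205 ----=+#%%%%%%%%%%%%%%%%%%%%%%%%%%%%%%%%%%%%%%%%%%%%%%%%%%%%%%%%%%%%%%%%%%%%%%%%#+=------
206 ---+*#%%%%%%%%%%%%%%%%%%%%%%%%%%%%%%%%%%%%%%%%%%%%%%%%%%%%%%%%%%%%%%%%%%%%%%%%%#*-------
207 -=+#%%#%%%%%%%%%%%%%%%%%%%%%%%%%%%%%%%%%%%%%%%%%%%%%%%%%%%%%%%%%%%%%%%%%%%%%%%%#*
[... 5817 characters left out ...]
---------------=*+++++++++++++***#%%%%%%%%%%%*-*%
271 #####++++++++++=--------------------------------------+*+++++++++++++***##%%%%%%%%%%*=#%
272 +***+++++++++++=--------------------------------------=*+++++++++++++***##%%%%%%%%%%**%%
273 -+*+++++++++++++--------------------------------------=*+++++++++++++***##%%%%%%%%%%#%%%
274 -+*+++++++++++++--------------------------------------=+++++++++++++***###%%%%%%%%%%%%%%
275 -+*++++++++++++++++++++++++++++++++++++++++++++++++++++++++++++++++++***##%%%%%%%%%%%%%%
276 -=*++++++++++++++++++++++++++++++++++++++++++++++++++++++++++++++++++***##%%%%%%%%%%%%%%
277 --**+++++++++++++++++++++++++++++++++++++++++++++++++++++++++++++++++***##%%%%%%%%%%%%%%
```

```bash
python3 - <<'E'
from h import *
import json
c=json.load(open('cm9.json'));c8=json.load(open('cm8.json'))
R=np.array([np.cos(-.163),np.sin(-.163)])
for z in (85,88,91):
    h=at('w',(201,228),z,c);p=at('w',(204,267.2),z,c);print(z,np.round(h,1),np.round(p,1),'d',round((p-h)[:2]@R,1), 'tick', round((at('w',(204,266),85,c)-at('w',(204,229),85,c))[:2]@R,1))
    h8=at('w',(296,247),z,c8);print(h8)
# grip distance from w8 pins (dome centre z=73): near ~ (267,33),(312,33) far (271,145),(313,145)
g=cv2.cvtColor(cv2.imread('pics/w8.png'),cv2.COLOR_BGR2GRAY)
ci=cv2.HoughCircles(cv2.resize(g[0:170,240:340],None,fx=4,fy=4,interpolation=cv2.INTER_CUBIC),cv2.HOUGH_GRADIENT,1,60,param1=80,param2=15,minRadius=20,maxRadius=45)
if ci is not None:
  for x,y,r in ci[0]: 
    u=(240+x/4,y/4);print(np.round(u,1),round(r/4,1),np.round(at('w',u,73,c8),1))
m=env.cut_out('knob_top','top')
E
```

```text
85 [ 713.7 -249.3   85. ] [ 755.7 -258.5   85. ] d 42.9 tick 40.5
[ 714.68232228 -247.73827425   85.        ]
88 [ 712.7 -247.8   88. ] [ 754.2 -256.9   88. ] d 42.4 tick 40.5
[ 713.28987686 -247.24015      88.        ]
91 [ 711.7 -246.2   91. ] [ 752.7 -255.2   91. ] d 41.9 tick 40.5
[ 711.89743144 -246.74202574   91.        ]
[308.4 120.4] 9.7 [ 600.  -215.9   73. ]
```

```bash
python3 - <<'E'
from h import *
import json
c4=json.load(open('cm4.json'));c5=json.load(open('cm5.json'))
print(at('w',(150,101),115,c4))
a=cv2.cvtColor(cv2.imread('pics/w5.png'),cv2.COLOR_BGR2GRAY)
for n in ('w4','w5'):
    g=cv2.cvtColor(cv2.imread(f'pics/{n}.png'),cv2.COLOR_BGR2GRAY)[:130,90:260]
    k=(g<38).astype(np.uint8);nn,l,s,c=cv2.connectedComponentsWithStats(k)
    for i in range(1,nn):
        if s[i,4]>150: print(n,s[i,:5]+[90,0,0,0,0],c[i]+[90,0])
move([460,-209,205],np.pi-0.163)
E
```

```text
[ 438.11590956 -203.83111995  115.        ]
w4 [ 154   85   47   38 1199] [179.20100083 104.06422018]
w5 [ 119    0   72   39 1760] [162.14147727  15.11306818]
w5 [223  37  16  25 305] [230.79672131  49.29180328]
delta [ 9.121e-01 -4.561e-01  5.000e-04] turn [-0.0002  0.0002 -0.0008] time 11.9 pos [ 703.7 -134.1  205.2]
```

```bash
python3 -m pendant '{"delta_pos":[[0.15,-0.08,0],[0.3,-0.16,0],[0.45,-0.24,0],[0.6,-0.32,0],[0.75,-0.4,0],[0.91,-0.455,0],[0.91,-0.455,0],[0.91,-0.455,0]],"turn":[[0,0,0],[0,0,0],[0,0,0],[0,0,0],[0,0,0],[0,0,0],[0,0,0],[0,0,0]],"fingers":[1,1,1,1,1,1,1,1]}' && python3 - <<'E'
from h import *
import json
cm=env.camera_model('wrist');a=snap('wrist','w10.png');json.dump({k:np.array(v).tolist() for k,v in cm.items()},open('cm10.json','w'))
print(np.round(env.get_obs()['position'],1))
print('expected top/bottom px',proj('w',(438.5,-204.5,115),cm),proj('w',(438.5,-204.5,57),cm))
g=cv2.cvtColor(a,cv2.COLOR_RGB2GRAY)
u,v=proj('w',(438.5,-204.5,105),cm).astype(int)
for r in range(v-45,v+50,2): print(r,''.join(' .:-=+*#%@'[::-1][min(9,int(g[r,c])*10//180)] for c in range(u-50,u+50)))
E
```

```text
time: 12.7
position: [460.3, -208.8, 204.8]
eef_rot: [[-0.986, 0.166, 0.001], [0.166, 0.986, -0.0], [-0.001, -0.0, -1.0]]
wrist_force: [1.0, 0.5, -0.3]
gripper_width: 1.003
grip_force: 0.0
[ 461.4 -208.7  205.1]
expected top/bottom px [320.26810286 184.49093729] [320.00135339 171.24757041]
136 =====--=-::      --=+++++++++***********#*****#***************************+===+-   .           .-...
138 =====--=---:     --*************************************************************-. .           ::...
140 ===+=--=------. -==+************************************************************-...          ..-...
142 ===+=--=------. -==+************************************************************-. .           .:...
144 ===+==-=-------.-==+************************************************************-...          .:....
146 ===+==-==---------=+************************************************************. .           .:....
148 ===+==-----------==+************************************************************. ..          .:....
150 ===+=-------------=+*#####******##**##************#*#*****************
[... 3530 characters left out ...]
+====-==+==----------------=====-===---+********.... ..  .....:.......
220 ......-=:..        .--+*****#*======--===---:::------======++===----=*********...  ..  .....-.......
222 ......-=:..     .   --+******#---====---=---------==-=====+++===++===*********.... .   .....:.......
224 .......=:..         -=+****###----===------===--==--------=++==++**==*********......   .....-.......
226 .....:-=:..      . ::-******##======------==++==+++=--::---========-=********+......   .....-.......
228 ......-+-..      . .--+*****##==---=--=---===----====----------===--=********+......   ....:-.......
230 ......-=:...     .  -=+*****##=-------==-=====----===---------===---=********+... ..   .....-.......
```

The knob is at columns 303–336 with its top centred near (319.5,182), within 3 mm of the estimate (437,-204.5). I'll go down on it.

```bash
python3 -c "
from h import *
move([437.5,-204.3,95],np.pi-0.163)"
```

```text
delta [0.0978 0.0017 0.4401] turn [-0.0002  0.0006 -0.0008] time 12.75 pos [ 461.4 -208.7  205.1]
```

```bash
python3 -m pendant '{"delta_pos":[[0.05,0.001,0.1],[0.095,0.002,0.22],[0.095,0.002,0.34],[0.095,0.002,0.42],[0.095,0.002,0.44],[0.095,0.002,0.44],[0.095,0.002,0.44],[0.095,0.002,0.44],[0.095,0.002,0.44],[0.095,0.002,0.44],[0.095,0.002,0.44],[0.095,0.002,0.44]],"turn":[[0,0,0],[0,0,0],[0,0,0],[0,0,0],[0,0,0],[0,0,0],[0,0,0],[0,0,0],[0,0,0],[0,0,0],[0,0,0],[0,0,0]],"fingers":[0.3,0.3,0.3,0.3,0.3,0.3,-0.3,-1,-1,-1,-1,-1]}' && python3 -c "
from h import *
o=env.get_obs();print(o['grip_force'],o['wrist_force'],o['gripper_width'],o['position'])"
```

```text
time: 13.95
position: [439.5, -204.4, 96.6]
eef_rot: [[-0.987, 0.163, 0.004], [0.163, 0.987, -0.003], [-0.004, -0.002, -1.0]]
wrist_force: [0.3, -0.7, 6.5]
gripper_width: 0.307
grip_force: 59.2
59.18513238430023 [ 0.34918178 -0.69053567  6.45359831] 0.30653730729729334 [ 439.45287802 -204.36212764   96.6192408 ]
```

```bash
python3 -m pendant '{"delta_pos":[[0.01,0,0],[0.02,0,0],[0.03,0,0],[0.03,0,0],[0.03,0,0]],"turn":[[0,0,0],[0,0,0],[0,0,0],[0,0,0],[0,0,0]],"fingers":[-1,-1,-1,-1,-1]}'; python3 -m pendant '{"delta_pos":[[0.02,0,0],[0.04,0,0],[0.06,0,0],[0.08,0,0],[0.1,0,0],[0.12,0,0],[0.13,0,0],[0.13,0,0],[0.13,0,0]],"turn":[[0,0,0],[0,0,0],[0,0,0],[0,0,0],[0,0,0],[0,0,0],[0,0,0],[0,0,0],[0,0,0]],"fingers":[-1,-1,-1,-1,-1,-1,-1,-1,-1]}'
```

```text
time: 14.45
position: [434.8, -203.6, 96.7]
eef_rot: [[-0.987, 0.162, 0.01], [0.162, 0.987, -0.003], [-0.01, -0.002, -1.0]]
wrist_force: [6.9, -2.4, 1.5]
gripper_width: 0.312
grip_force: 58.9
time: 15.35
position: [403.8, -198.5, 96.7]
eef_rot: [[-0.987, 0.162, 0.013], [0.162, 0.987, -0.003], [-0.013, -0.001, -1.0]]
wrist_force: [9.7, -1.4, -0.9]
gripper_width: 0.312
grip_force: 59.1
```

```bash
python3 -m pendant '{"delta_pos":[[0.016,0,0],[0.032,0,0],[0.048,0,0],[0.048,0,0],[0.048,0,0],[0.048,0,0],[0.048,0,0],[0.048,0,0],[0.048,0,-0.1],[0.048,0,-0.25],[0.048,0,-0.42],[0.048,0,-0.44]],"turn":[[0,0,0],[0,0,0],[0,0,0],[0,0,0],[0,0,0],[0,0,0],[0,0,0],[0,0,0],[0,0,0],[0,0,0],[0,0,0],[0,0,0]],"fingers":[-1,-1,-1,-1,-1,0.2,0.3,0.3,0.3,0.3,0.3,0.3]}' && python3 -c "
from h import *
move([704,-132,205.5],np.pi-0.163)"
```

```text
time: 16.55
position: [388.6, -196.3, 210.0]
eef_rot: [[-0.987, 0.163, 0.007], [0.163, 0.987, -0.005], [-0.008, -0.004, -1.0]]
wrist_force: [0.1, 0.1, -0.4]
gripper_width: 0.649
grip_force: 0.0
delta [-1.2026  0.4597  0.0257] turn [-0.0013  0.0025 -0.0002] time 16.55 pos [ 388.6 -196.3  210. ]
```

```bash
python3 -m pendant '{"delta_pos":[[-0.15,0.08,0],[-0.3,0.16,0],[-0.45,0.24,0.01],[-0.6,0.3,0.02],[-0.75,0.36,0.02],[-0.9,0.42,0.02],[-1,0.46,0.02]],"turn":[[0,0,0],[0,0,0],[0,0,0],[0,0,0],[0,0,0],[0,0,0],[0,0,0]],"fingers":[0.3,0,-0.3,-0.3,-0.3,-0.3,-0.3]}' >/dev/null; python3 -m pendant '{"delta_pos":[[-0.15,0,0],[-0.2,0,0],[-0.2,0,0],[-0.2,0,0],[-0.2,0,0]],"turn":[[0,0,0],[0,0,0],[0,0,0],[0,0,0],[0,0,0]],"fingers":[-0.3,-0.3,-0.3,-0.3,-0.3]}'; cat > look.py <<'E'
from h import *
import json,sys
cm=env.camera_model('wrist');a=snap('wrist',sys.argv[1]+'.png').astype(int);json.dump({k:np.array(v).tolist() for k,v in cm.items()},open(sys.argv[1]+'.json','w'))
print(np.round(env.get_obs()['position'],1))
p=proj('w',(733,-252,86),cm).astype(int)
for r in range(p[1]-36,p[1]+30): 
    s=''
    for c in range(p[0]-42,p[0]+16):
        q=a[r,c]; s+= 'Y' if q[0]-q[2]>40 else ' .:-=+*#%@'[::-1][min(9,q.sum()//3*10//256)]
    print(r,p[0]-42,s)
E
python3 look.py w11
```

```text
time: 17.75
position: [700.5, -130.3, 199.8]
eef_rot: [[-0.987, 0.163, -0.001], [0.163, 0.987, 0.0], [0.001, 0.0, -1.0]]
wrist_force: [-0.1, -0.1, -1.1]
gripper_width: 0.356
grip_force: 0.0
[ 700.6 -130.3  200.2]
217 159 ----+*##################%%#%%%%%%#%%%%%%%%%%%%%%%%%%%%%%%%
218 159 --=+###########################%%%%%#%%%%%%%%%%%%%%%%%%%%%
219 159 -=*#######################################################
220 159 -**************+==========================================
221 159 =**************+-----------------------------------------=
222 159 =**************+------------------------------------------
223 159 +*++++++++++++++=-----------------------------------------
224 159 +*++++++++++++++=-----===-------------==------------------
225 159 =*++++++++++++++=--+++***+++++++++++++**+++++++++++++++=--
226 159 -**+++++++++++++=--*############%%#%%%%%#######%%%%%%%%+--
227 159 -**++++++++++++++--=====================================--
228 159 -+*++++++++++++++-----------------------------------------
229 159 -+*++++++++++++++---------------=-------------==----------
230 159 -+*+++++
[... 2834 characters left out ...]
+*++++++++++++++++==+*********
273 159 ---------=*+++++++++++++=-=%%%%%%%%%%%%%%%%%%%%%%%%%%%%%%%
274 159 ---------=*+++++++++++++=---------------------------------
275 159 ---------=*++++++++++++++---------------------------------
276 159 ---------=**+++++++++++++---------------------------------
277 159 ----------**+++++++++++++---------------------------------
278 159 ----------+*+++++++++++++=--------------------------------
279 159 ----------+*+++++++++++++=--------------------------------
280 159 ----------=*+++++++++++++=--------------------------------
281 159 ----------=**++++++++++++=--------------------------------
282 159 -----------**+++++++++++++++++++++++++++++++++++++*####%%%
```

```bash
python3 - <<'E'
from h import *
import json
c=json.load(open('w11.json'));R=np.array([np.cos(-.163),np.sin(-.163)])
for zp,zh in ((88,88),(91,91),(89,91),(91,89)): print(zp,zh,(at('w',(197,238.6),zp,c)-at('w',(199,235),zh,c))[:2]@R)
for c_,pp in ((json.load(open('cm9.json')),(204,228)),(c,(199,235))): print([np.round(at('w',pp,z,c_),1).tolist() for z in (88,91,94)])
move([388.6,-196.3,205],np.pi-0.163)
E
```

```text
88 88 3.7008643281718556
91 91 3.6552337942574376
89 91 4.554263797449943
91 89 2.7866241470078754
[[713.1, -244.9, 88.0], [712.1, -243.4, 91.0], [711.1, -241.9, 94.0]]
[[713.2, -247.6, 88.0], [712.1, -246.0, 91.0], [711.1, -244.4, 94.0]]
delta [ 1.1882 -0.4642 -0.0192] turn [-0.      0.     -0.0003] time 17.8 pos [ 700.6 -130.3  200.2]
```

Pointer still 3.7 mm short of the hand. I'll go back to the knob, re-grip it and pull that much more.

```bash
python3 -m pendant '{"delta_pos":[[0.15,-0.06,0],[0.3,-0.12,-0.02],[0.45,-0.2,-0.02],[0.6,-0.28,-0.02],[0.75,-0.36,-0.02],[0.9,-0.43,-0.02],[1,-0.464,-0.02],[1,-0.464,-0.02]],"turn":[[0,0,0],[0,0,0],[0,0,0],[0,0,0],[0,0,0],[0,0,0],[0,0,0],[0,0,0]],"fingers":[-0.3,0,0.3,0.3,0.3,0.3,0.3,0.3]}' >/dev/null; python3 -m pendant '{"delta_pos":[[0.1,0,0],[0.188,0,0],[0.188,0,0],[0.188,0,0],[0.188,0,0]],"turn":[[0,0,0],[0,0,0],[0,0,0],[0,0,0],[0,0,0]],"fingers":[0.3,0.3,0.3,0.3,0.3]}';python3 -c "
from h import *
move([388.6,-196.3,96],np.pi-0.163)"
```

```text
time: 19.1
position: [390.3, -196.4, 204.8]
eef_rot: [[-0.987, 0.162, 0.001], [0.162, 0.987, -0.001], [-0.001, -0.0, -1.0]]
wrist_force: [0.5, -0.1, -0.2]
gripper_width: 0.648
grip_force: 0.0
delta [ 7.500e-03 -4.000e-04  4.353e-01] turn [-0.0001  0.0005 -0.0001] time 19.1 pos [ 390.3 -196.4  204.8]
```

```bash
python3 -m pendant '{"delta_pos":[[0.005,0,0.12],[0.005,0,0.24],[0.005,0,0.36],[0.005,0,0.43],[0.005,0,0.435],[0.005,0,0.435],[0.005,0,0.435],[0.005,0,0.435],[0.005,0,0.435],[0.005,0,0.435],[0.005,0,0.435],[0.005,0,0.435]],"turn":[[0,0,0],[0,0,0],[0,0,0],[0,0,0],[0,0,0],[0,0,0],[0,0,0],[0,0,0],[0,0,0],[0,0,0],[0,0,0],[0,0,0]],"fingers":[0.3,0.3,0.3,0.3,0.3,0.3,-0.3,-1,-1,-1,-1,-1]}'; python3 -m pendant '{"delta_pos":[[0.006,0,0],[0.012,0,0],[0.018,0,0],[0.018,0,0],[0.018,0,0],[0.018,0,0],[0.018,0,0]],"turn":[[0,0,0],[0,0,0],[0,0,0],[0,0,0],[0,0,0],[0,0,0],[0,0,0]],"fingers":[-1,-1,-1,-1,-1,-1,-1]}'
```

```text
time: 20.3
position: [389.6, -196.2, 97.8]
eef_rot: [[-0.987, 0.163, 0.004], [0.163, 0.987, -0.0], [-0.004, 0.0, -1.0]]
wrist_force: [0.3, 2.9, 6.5]
gripper_width: 0.308
grip_force: 59.4
time: 21.0
position: [389.6, -196.2, 97.8]
eef_rot: [[-0.987, 0.162, 0.014], [0.162, 0.987, -0.001], [-0.014, 0.001, -1.0]]
wrist_force: [13.1, 2.6, -1.1]
gripper_width: 0.308
grip_force: 59.2
```

```bash
python3 -m pendant '{"delta_pos":[[0.008,0,0],[0.014,0,0],[0.014,0,0],[0.014,0,0],[0.014,0,0]],"turn":[[0,0,0],[0,0,0],[0,0,0],[0,0,0],[0,0,0]],"fingers":[-1,-1,-1,-1,-1]}'
```

```text
time: 21.5
position: [386.8, -195.8, 97.8]
eef_rot: [[-0.987, 0.162, 0.015], [0.162, 0.987, -0.001], [-0.015, 0.001, -1.0]]
wrist_force: [14.4, 0.9, -3.1]
gripper_width: 0.307
grip_force: 59.1
```

```bash
python3 -m pendant '{"delta_pos":[[0.004,0,0],[0.004,0,0],[0.004,0,0]],"turn":[[0,0,0],[0,0,0],[0,0,0]],"fingers":[-1,-1,-1]}'; python3 -m pendant '{"delta_pos":[[0,0,0],[0,0,0],[0,0,0],[0,0,0],[0,0,-0.1],[0,0,-0.25],[0,0,-0.4],[0,0,-0.44]],"turn":[[0,0,0],[0,0,0],[0,0,0],[0,0,0],[0,0,0],[0,0,0],[0,0,0],[0,0,0]],"fingers":[0.2,0.3,0.3,0.3,0.3,0.3,0.3,0.3]}';python3 -c "
from h import *
move([702,-131,203],np.pi-0.163)"
```

```text
time: 21.8
position: [386.0, -195.6, 97.8]
eef_rot: [[-0.987, 0.162, 0.016], [0.162, 0.987, -0.001], [-0.016, 0.001, -1.0]]
wrist_force: [15.6, 1.8, -2.7]
gripper_width: 0.312
grip_force: 59.2
time: 22.6
position: [380.9, -196.1, 210.3]
eef_rot: [[-0.987, 0.163, 0.006], [0.163, 0.987, -0.005], [-0.006, -0.004, -1.0]]
wrist_force: [0.2, -0.3, 0.5]
gripper_width: 0.65
grip_force: 0.0
delta [-1.2247  0.4666  0.0354] turn [-0.0012  0.002  -0.0003] time 22.6 pos [ 380.9 -196.1  210.3]
```

```bash
python3 -m pendant '{"delta_pos":[[-0.15,0.08,0],[-0.3,0.16,0],[-0.45,0.24,0.01],[-0.6,0.3,0.02],[-0.75,0.36,0.02],[-0.9,0.42,0.03],[-1,0.465,0.03]],"turn":[[0,0,0],[0,0,0],[0,0,0],[0,0,0],[0,0,0],[0,0,0],[0,0,0]],"fingers":[0.3,0,-0.3,-0.3,-0.3,-0.3,-0.3]}' >/dev/null; python3 -m pendant '{"delta_pos":[[-0.15,0,0],[-0.22,0,0],[-0.22,0,0],[-0.22,0,0],[-0.22,0,0]],"turn":[[0,0,0],[0,0,0],[0,0,0],[0,0,0],[0,0,0]],"fingers":[-0.3,-0.3,-0.3,-0.3,-0.3]}' | head -2;  python3 look.py w12 | sed -n 1,36p; python3 -c "
from h import *
a=cv2.imread('pics/w12.png');b=a[195:300,140:280];c=np.hstack([cv2.resize(b,(480,360),interpolation=cv2.INTER_CUBIC),cv2.resize(a[:250,150:372],(320,360))])
s=snap('side')[180:340,220:420,::-1];s=cv2.resize(s,(300,240))
cv2.imwrite('pics/c12.png',np.vstack([c,np.pad(s,((0,0),(0,500),(0,0)))]))"
```

```text
time: 23.8
position: [698.3, -129.7, 198.4]
[ 698.4 -129.7  198.9]
220 158 ----+*#######################%###%#%#%%%%%%%%%%%%%%%%%%%%%
221 158 --=+#########################################%###%%%%%%%%%
222 158 -=*#######################################################
223 158 -+**************==========================================
224 158 -***************=-----------------------------------------
225 158 =**************+=-----------------------------------------
226 158 =**+++++++++++++=-----------------------------------------
227 158 -**++++++++++++++-----=-=-------------==-------------===--
228 158 -**++++++++++++++---*************************++*******#*=-
229 158 -+*++++++++++++++---####################################=-
230 158 -=*++++++++++++++=--====================================--
231 158 -+****+++++++++++=----------------------------------------
232 158 --*###*+++++++++++------------=-=-------------==----------
233 158 **######*+++++++++-----------+******************=----===--
234 158 %%%%%%%%#+********----------=*%%##############%#+====++=--
235 158 %%%%%%%%%*#######*=-
[... 611 characters left out ...]
--=******************=--------
245 158 ----+*++++++++++++++--------------------------===---------
246 158 ----+*++++++++++++++--------------------------------------
247 158 ----=*++++++++++++++=--=+++=========++++++=========++++++=
248 158 ----=*++++++++++++++=--#%#%###############################
249 158 -----*++++++++++++++=--+++++++++++++++++++++++++++++++++++
250 158 ---::**+++++++++++++=-------------------------------------
251 158 -----+*+++++++++++++=-------------=-----------------------
252 158 -----=*++++++++++++++----------=***+++++++**+*+***=-------
253 158 -----=*++++++++++++++----------=#%%%%%%%%%%%%%%%%%*=------
254 158 -----=**+++++++++++++=-------------===============--------
```

View pics/c12.png

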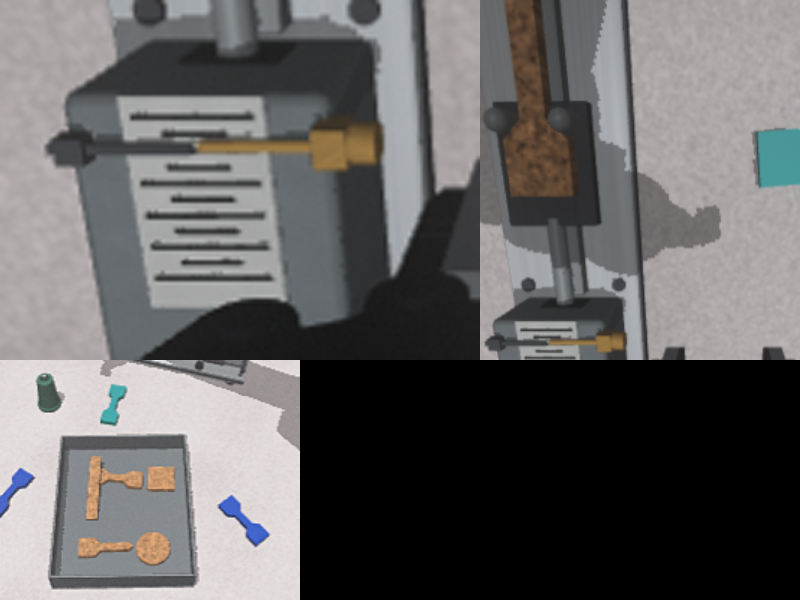

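The picture shows the pointer tip (zoom 195,150) meeting the brass hand (zoom 200,147), about 1 mm apart. The sample is seated under load, and the other five pieces are in the crate. I'll hand it in.

```bash
python3 -c "
from h import *
print(env.finish_job())"
```

```text
the job is handed in; nothing more can be done
None
```

The job is handed in: the last picture showed the long sample seated in both grips under load, the pointer within about 1 mm of the brass set hand and the other five pieces in the crate; no verdict came back.

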